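Clamp the copper disc for chasing

TASK

Clamp the copper disc for chasing: push the steel clamp strap sideways with a finger until it has swung fully over the disc against its stop post, and only then push the red cam lever all the way down with a fingertip, leaving both that way. Only touch and push: do not pinch or force the strap or the lever, and leave the disc, punch pot, jar, hammer and steel bar where they are. Finish clear of everything.

Things in the scene. Friction and masses are not known exactly. Their poses are not given: they have to be found in the camera images.
- fixture: dark wooden board with the clamp on it, 170 (x) by 290 (y) by 18 mm, fixed on the bench. Origin: centre of its underside. +y points from the cam lever to the strap's pivot. A stop post (top 96 mm above the bench) stands at x +14 to +38, y -102 to -68 mm; the cam lever's pin sticks out of it towards -x. The strap swings on the -x side of the line from pivot to cam
- strap_pivot (a point): on the vertical axis of the strap, at the level of the strap's top face, 64 mm above the bench; in the fixture's frame at (0, +100, 64) mm. A brass cap of 20 mm diameter stands 10 mm higher here
- strap_end (a point): middle of the strap's free end, on its top face, 179 mm from the pivot. The strap is a straight steel bar 25 mm wide, 14 mm thick (50 to 64 mm above the bench); a rubber-shod foot of 24 mm diameter hangs under it 100 mm from the pivot, 2 mm above the disc when over it. Hinge friction: 1.2 N at 100 mm from the pivot moves it; it stays where left
- strap (a joint): angle of the strap, rad: 0 = fully over the disc, at its stop, along the fixture's -y with its end under the cam; grows as it opens, clockwise from above, towards the fixture's -x (1.57 = along -x). Starts at 0.8 to 1.3. To close it, push the long side that looks away from the cam; it turns anticlockwise from above
- cam_pivot (a point): centre of the cam lever's pin (pin along the fixture's x), 81 mm above the bench, in the fixture's frame at (0, -85, 81) mm, 185 mm from the strap pivot
- lever_end (a point): middle of the end face of the lever's red grip, 85 mm from cam_pivot. The grip is a round rod of 22 mm diameter, 40 to 85 mm from the pin; a steel neck of 12 mm diameter joins it to a dark cam disc of 30 mm diameter
- lever (a joint): angle of the cam lever, rad: 0 = straight up; grows as its top is pushed outward (fixture's -y, away from the strap's pivot) and down; 1.5 = stop, almost level, clamped. Starts at 0.15 to 0.5. Friction holds it where left: about 4 N at 65 mm from the pin moves it. Pushed down, it draws the strap down 3 mm, pressing its foot on the disc
- carrier: the steel collar on the strap's pivot post, which carries the strap and is drawn down 3 mm by the cam. Origin under the pivot, at bench level when open
- disc: round copper disc with a raised flat centre, 114 mm diameter, 14 mm high, lying loose on the board's centre between four brass pins; its top is 32 mm above the bench. Origin: centre of its underside
- punch_pot: brass pot of 60 mm diameter, 70 mm high, full of steel punches reaching 108 mm; stands behind the board (+x). Origin: centre of its underside
- jar: amber glass jar with brass lid, 48 mm diameter, 60 mm high, behind the board (+x). Origin: centre of its underside
- hammer: hammer with wooden handle, lying on the bench beyond the strap's pivot (+y side of the board). Origin: its underside, near mid length
- bar: flat steel bar 150 x 26 x 10 mm, lying on the bench beyond the lever (-y side of the board). Origin: centre of its underside

How it is judged:
By the outcome, as a careful person would: the job done as asked, in the order asked, and still so for the second after the job is handed in, with the robot touching nothing.
It also fails if it takes over 45 s, if anything falls off the work surface, if the arm or the gripper's body presses on something with over 40 N, if the wrist force passes 120 N, or if a joint passes its speed limit or range.

ROBOT

A 6-joint arm with a two-finger parallel gripper is mounted at the origin on the work surface. World frame = base frame: x ahead of the robot, y to its left, z up, the work surface at z = 0. Lengths are in m, angles in rad, forces in N, time in s.
With the tool pointing down it reaches from about 0.375 to 0.9 m from the base axis. Payload 3.1 kg.
Tool frame: the origin (TCP) lies between the finger pads; the fingertips stand robot.tip_extent ahead of it and the grasp point (between the pads) lies 3 mm ahead of it (robot.tip_extent is the distance from the TCP to the fingertips, in m); z points along the fingers, x is the direction in which the jaws open and shut, and the axes are right-handed (so a half turn about z gives the same grasp; the last joint's range is limited). The gripper opens to 87 mm and grips with 3 to 60 N. Pads are 19 mm wide; open, the fingers measure 117 mm over their backs; the gripper's body (75 mm by 190 mm) begins 51 mm behind the grasp point.
Start: joints at [1.123, 0.527, 1.433, -0, 1.181, -0.178], TCP at [0.166, 0.603, 0.245] pointing down, gripper open.
Joint ranges: [-3.08, 3.08], [-0.75, 2.2], [0.22, 2.44], [-1.43, 4.57], [0, 2.65], [-2.85, 2.85]. Speed limits (rad/s): [2.79, 2.79, 3.14, 3.14, 3.14, 3.14].

INTERFACE

Orientations are given as a unit quaternion [x, y, z, w].
In Python, from rig import robot, cams gives the robot as it stands.
- The arm moves only by the tool carry_out, never from a script. Its argument "steps" is a list of rows, each a list of 3 entries, a list of its own where there are three numbers: the shift along the world's x, y, z in cm, then the turn about the world's z in degrees, then the closure, from 0 (fully open) to 1 (shut). In form: [[[dx, dy, dz], spin, fingers], ...]. A call has 1 to 10 rows; each row shifts and turns the pose as measured when the row begins; what a row does not reach is not made up. A row lasts 1/10 s, in which the tool goes at most 50 mm and 8.59 degrees, less where a joint would pass 70% of its speed; a pose out of reach is approached as far as the arm can. A call with a gripper value outside its range is refused whole. The fingers move at their own pace and stop on an object; "squeeze" is the grip in N (left out, the last holds). Time passes only in rows, so rows that do not move let the fingers close. It gives the time, the measured TCP pose, the force and the opening at its end, in the units of the state.
- robot.get_obs(): the state, without advancing time (a new reading comes with each control period).
- cams.camera(name): name is "scene" or "top" or "wrist"; returns a dict with "pixels" (384x512x3 uint8, red, green, blue), "fx", "fy", "cx", "cy" (pixels), "eye" and "rotation" of the camera in the world. Camera axes: x right, y up, looking along -z (the intrinsics and any distortion apply to the point x, -y, -z); pixel columns grow to the right and rows downward; lengths in m; the calibration is good to about 2 mm. A picture is of the moment at which its call begins. There is no depth.
- robot.hand_in(): hands the job in, once; it reports no verdict.
The state is a dict: "time": time; "q": joint angles; "joint_velocities": joint speeds; "joint_torque": joint torques, N m; "position": TCP position; "tool_rot": TCP orientation; "ft_force": force on the tool from outside, world axes, zero at the start; "moment": the same for the moment, N m; "grip_width": finger opening in m.
Only numpy, scipy, OpenCV 4.12 (cv2) and the standard library are available. Lean on these libraries where they do the work, as an engineer would, in place of code of your own. Each camera call takes 0.05 s, during which the arm holds its last target. There are 200 camera calls.

## Working session

There is one attempt and no reset: what is moved stays moved. The work goes in short steps, Python scripts to look and compute and a tool call to move; the robot and the scene stay as the last step left them, time stands still between calls to the robot, and variables do not carry over. Pictures are saved under pics/ and viewed, about 8 in all and at most 12, crops included, and the job is handed in when it is done.

Besides the shell and the picture viewer there is one more tool, called after ">>>" as name(argument=value, ...) on one line, values as JSON. carry_out: Moves the arm, as the interface text tells. Its arguments: {"type":"object","properties":{"steps":{"type":"array"},"squeeze":{"type":"number"}},"required":["steps"]}

```bash
mkdir -p pics; cat > h.py <<'E'
import numpy as np, cv2
from rig import robot, cams
def snap(n,f):
    c=cams.camera(n); cv2.imwrite(f'pics/{f}.png',cv2.cvtColor(c['pixels'],cv2.COLOR_RGB2BGR))
    d={k:np.array(c[k]) for k in c if k!='pixels'}; np.savez(f'pics/{f}.npz',**d); return c
def proj(c,P):
    p=(np.atleast_2d(P)-c['eye'])@np.array(c['rotation'])
    return np.c_[c['fx']*p[:,0]/-p[:,2]+c['cx'], c['fy']*(-p[:,1])/-p[:,2]+c['cy']]
def ray(c,u,v,z):
    d=np.array(c['rotation'])@np.array([(u-c['cx'])/c['fx'],-(v-c['cy'])/c['fy'],-1])
    e=np.array(c['eye']); return e+d*(z-e[2])/d[2]
E
python3 - <<'E'
from h import *
ims=[]
for n in('scene','top'):
    c=snap(n,n+'0'); print({k:c[k] for k in c if k!='pixels'}); ims.append(c['pixels'])
for n in('scene','top'):
    i=cv2.imread(f'pics/{n}0.png'); cv2.imwrite(f'pics/{n}0b.png',cv2.resize(i,(800,600),interpolation=cv2.INTER_CUBIC))
print(robot.get_obs(),robot.tip_extent)
E
```

```text
{'fx': 380.2081619595046, 'fy': 380.2081619595046, 'cx': 253.8037403441369, 'cy': 194.9076437937053, 'eye': array([ 1.00710139, -0.49280585,  0.62356783]), 'rotation': array([0.4367841 , 0.13341395, 0.23760739, 0.85729988])}
{'fx': 381.71986200765974, 'fy': 381.71986200765974, 'cx': 249.35008186296898, 'cy': 193.05537975160215, 'eye': array([0.48191248, 0.06978803, 1.12245553]), 'rotation': array([ 0.06072378, -0.04251129, -0.70352223,  0.70679692])}
{'time': 0.1, 'q': array([ 1.12350098e+00,  5.28357317e-01,  1.43374950e+00, -8.62165323e-06,
        1.18141933e+00, -1.78461080e-01]), 'joint_velocities': array([-0.00128082, -0.00404426, -0.00231554,  0.00176716,  0.00125804,
        0.00211677]), 'joint_torque': array([-3.67479552e-04, -4.40984309e+01, -1.77150965e+01,  6.34748535e-02,
        5.33983321e-02, -4.11648102e-05]), 'position': array([0.16568737, 0.6020061 , 0.24368706]), 'tool_rot': array([ 7.95488344e-01,  6.05968118e-01, -8.59000344e-04,  4.43546699e-04]), 'ft_force': array([-6.65984257e-04,  8.15539523e-02,  8.05226781e-01]), 'moment': array([-0.03219242, -0.05876874,  0.01002509]), 'grip_width': 0.08713251282691328} 0.022
```

View pics/top0b.png

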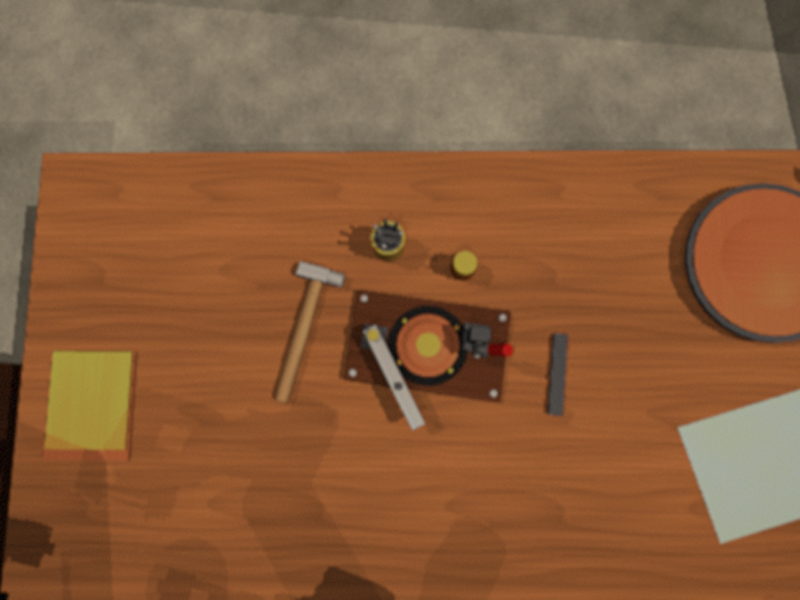

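View pics/scene0b.png

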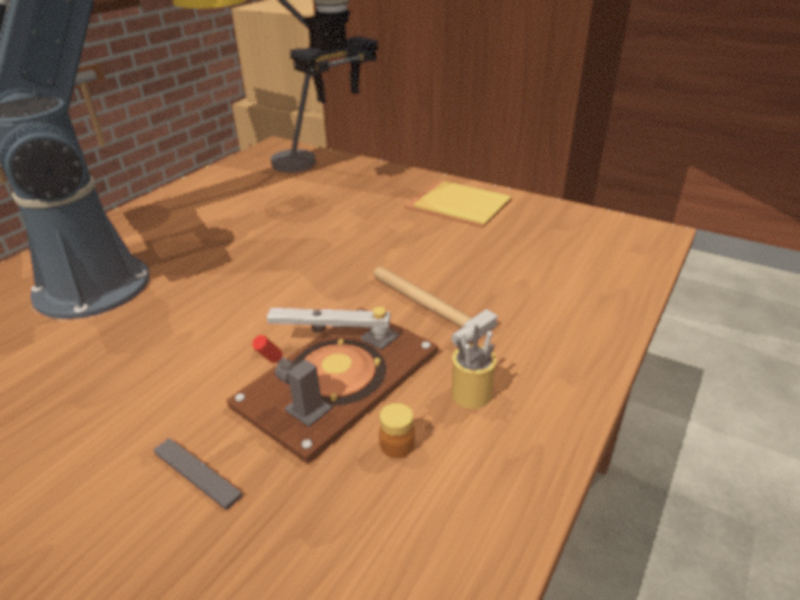

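```bash
cat >> h.py <<'E'
from scipy.spatial.transform import Rotation as R
def load(f):
    c=dict(np.load(f'pics/{f}.npz')); c['rotation']=R.from_quat(c['rotation']).as_matrix(); return c
E
python3 - <<'E'
from h import *
c=load('top0'); s=load('scene0')
k=.64
for n,u,v,z,us,vs in [('s1',364,298,.018,425,345),('s2',503,318,.018,307,443),('s3',352,373,.018,0,0),('s4',494,393,.018,240,397),('cap',373,335,.074,379,312),('end',416,426,.064,269,317),('disc',428,345,.032,337,364),('levend',509,350,.16,0,0),('jar',464,264,.06,396,413),('pot',388,232,.1,0,0),('bar',558,374,.01,0,0)]:
    print(n,ray(c,u*k,v*k,z).round(4), ray(s,us*k,vs*k,z).round(4) if us else '')
E
```

```text
s1 [0.6512 0.147  0.018 ] [0.6511 0.1478 0.018 ]
s2 [ 0.6143 -0.1118  0.018 ] [ 0.6158 -0.108   0.018 ]
s3 [0.5113 0.1673 0.018 ] 
s4 [ 0.4766 -0.0926  0.018 ] [ 0.4775 -0.0894  0.018 ]
cap [0.5766 0.1263 0.074 ] [0.5824 0.1229 0.074 ]
end [0.4192 0.0503 0.064 ] [0.4309 0.0358 0.064 ]
disc [0.5626 0.0278 0.032 ] [0.5669 0.0276 0.032 ]
levend [ 0.5457 -0.097   0.16  ] 
jar [ 0.7076 -0.0367  0.06  ] [ 0.7111 -0.0359  0.06  ]
pot [0.7565 0.1003 0.1   ] 
bar [ 0.5119 -0.2117  0.01  ]
```

>>> carry_out(steps=[[[2.5,-4,0],-8.3,1],[[2.5,-4,0],-8.3,1],[[2.5,-4,0],-8.3,1],[[2.5,-4,0],-8.3,1],[[2.5,-4,0],-8.3,1],[[2.5,-4,0],-8.3,1],[[2.5,-4,0],-8.3,1],[[2.5,-4,0],-8.3,1],[[2.5,-4,0],-8.3,1],[[2.5,-4,0],-8.3,1]])

```text
time: 1.1
position: [0.4171, 0.191, 0.2406]
tool_rot: [0.996, -0.095, -0.001, -0.0]
ft_force: [1.0, -0.6, 0.0]
grip_width: 0.0147
```

>>> carry_out(steps=[[[2.5,-3.3,0],2,1],[[2.5,-3.3,-3],1,1],[[0,0,-1],0,1],[[0,0,0],0,1]])

```text
time: 1.5
position: [0.4714, 0.1185, 0.2012]
tool_rot: [0.997, -0.074, 0.001, -0.0]
ft_force: [0.0, -0.3, -0.1]
grip_width: 0.0002
```

```bash
python3 - <<'E'
from h import *
o=robot.get_obs();print(o['position'],o['tool_rot'],o['grip_width'],o['time'])
for n in('wrist','top'):
    snap(n,n+'1')
w=cv2.imread('pics/wrist1.png');t=cv2.imread('pics/top1.png')[150:300,180:380]
cv2.imwrite('pics/a.png',np.hstack([cv2.resize(w,(400,300)),cv2.resize(t,(400,300))]))
c=load('wrist1');print(c['eye'])
E
```

```text
[0.47137629 0.11853971 0.20122111] [ 9.97250868e-01 -7.40912381e-02  1.08581352e-03 -1.26548698e-04] 0.00021094331338273307 1.5
[0.48290632 0.19496425 0.34193761]
```

View pics/a.png

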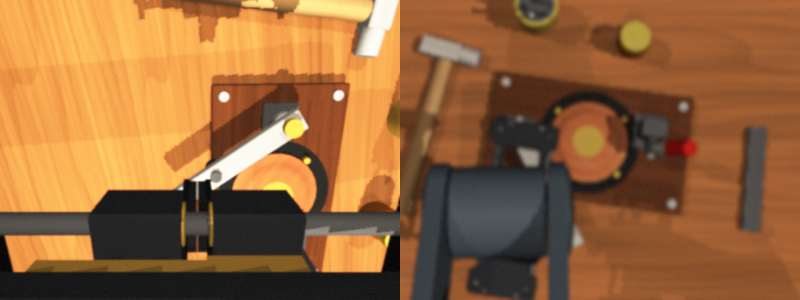

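>>> carry_out(steps=[[[-0.3,1.5,-2],0,1],[[0,0,-4],0,1],[[0,0,-4],0,1],[[0,0,-2],0,1],[[0,0,-0.7],0,1],[[0,0,0],0,1]])

```text
time: 2.2
position: [0.4682, 0.1435, 0.078]
tool_rot: [0.998, -0.066, 0.009, -0.002]
ft_force: [-0.4, 0.3, 0.3]
grip_width: 0.0003
```

```bash
python3 - <<'E'
from h import *
o=robot.get_obs();print(o['position'],o['ft_force'])
piv=np.array([.577,.1265]); yf=np.array([.139,.990]); xf=np.array([.990,-.139])
for th in np.arange(1.0,-.01,-.1):
    d=-np.sin(th)*xf-np.cos(th)*yf; n=-np.cos(th)*xf+np.sin(th)*yf
    print(round(th,1),((piv+.1*d+(.0125+.015*np.cos(th)+.0095*np.sin(th))*n)*100).round(2))
snap('scene','scene2'); c=cv2.imread('pics/scene2.png')[170:310,120:330]
cv2.imwrite('pics/b.png',cv2.resize(c,(780,520)))
E
```

```text
[0.4682054  0.14353682 0.07804909] [-0.38570183  0.34727817  0.3109947 ]
1.0 [47.42 11.07]
0.9 [47.6  10.11]
0.8 [47.87  9.15]
0.7 [48.25  8.21]
0.6 [48.73  7.3 ]
0.5 [49.31  6.43]
0.4 [49.99  5.61]
0.3 [50.77  4.86]
0.2 [51.63  4.19]
0.1 [52.57  3.61]
0.0 [53.59  3.13]
```

View pics/b.png

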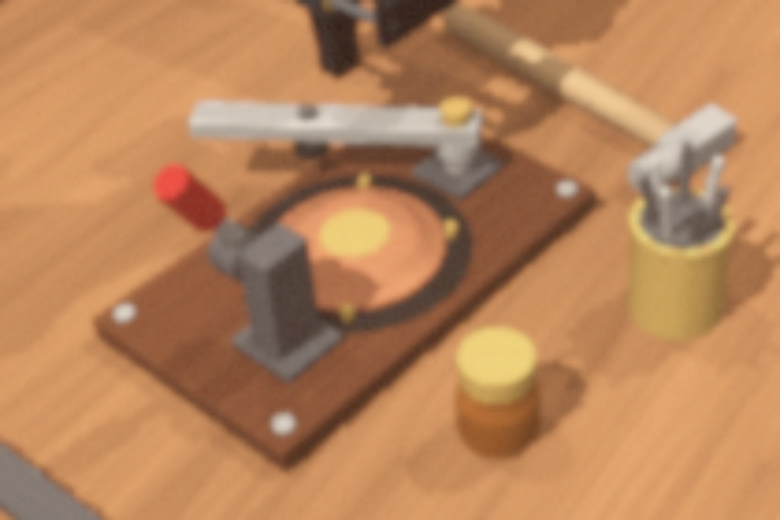

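>>> carry_out(steps=[[[0.2,-1,-0.4],0,1],[[0.2,-1,0],0,1],[[0.2,-1,0],0,1],[[0.2,-1,0],0,1],[[0.2,-0.9,0],0,1],[[0,0,0],0,1]])

```text
time: 2.85
position: [0.4826, 0.0904, 0.079]
tool_rot: [0.998, -0.067, 0.014, -0.002]
ft_force: [-0.9, 0.0, -0.7]
grip_width: 0.0004
```

>>> carry_out(steps=[[[0,0,-0.5],0,1],[[0,0,-0.3],0,1],[[0,0,0],0,1]])

```text
time: 3.15
position: [0.4822, 0.0897, 0.0705]
tool_rot: [0.998, -0.067, 0.014, -0.002]
ft_force: [0.5, -0.1, 1.0]
grip_width: 0.0005
```

```bash
python3 - <<'E'
from h import *
o=robot.get_obs();print(o['position'],o['ft_force'])
snap('scene','scene3'); c=cv2.imread('pics/scene3.png')[130:310,120:390]
cv2.imwrite('pics/c.png',cv2.resize(c,(780,520),interpolation=cv2.INTER_CUBIC))
E
```

```text
[0.482221   0.08970019 0.07047003] [ 0.5046578  -0.07959938  0.9978775 ]
```

View pics/c.png

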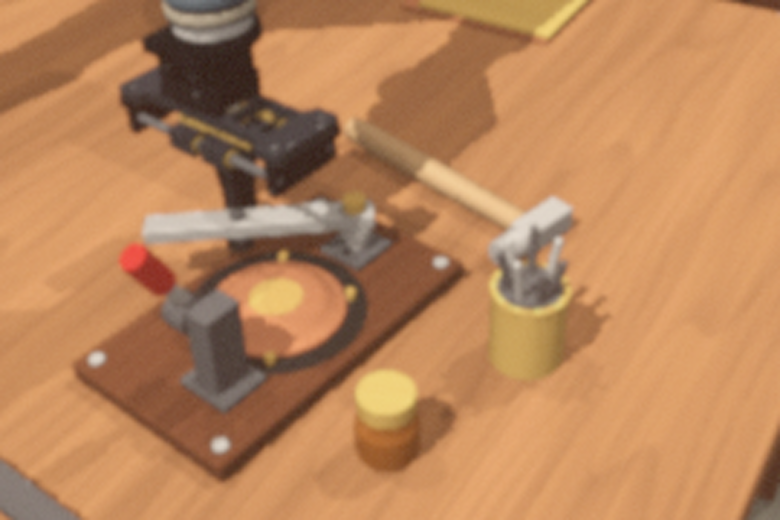

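>>> carry_out(steps=[[[0.1,-0.7,0],0,1],[[0.5,-0.9,0],0,1],[[0.6,-0.9,0],0,1],[[0.7,-0.8,0],0,1],[[0.8,-0.7,0],0,1],[[0,0,0],0,1]])

```text
time: 3.8
position: [0.5113, 0.0468, 0.0703]
tool_rot: [0.998, -0.067, 0.013, -0.002]
ft_force: [0.5, -0.1, -0.1]
grip_width: 0.0004
```

>>> carry_out(steps=[[[0.6,-0.5,0],0,1],[[0.6,-0.4,0],0,1],[[0.5,-0.3,0],0,1],[[0.2,-0.1,0],0,1],[[0,0,0],0,1]])

```text
time: 4.3
position: [0.5313, 0.0324, 0.07]
tool_rot: [0.998, -0.067, 0.012, -0.002]
ft_force: [-1.6, 0.5, 0.9]
grip_width: 0.0006
```

>>> carry_out(steps=[[[0.3,0,0],0,1],[[0.2,0,0],0,1]])

```text
time: 4.5
position: [0.5354, 0.0324, 0.0699]
tool_rot: [0.998, -0.067, 0.011, -0.002]
ft_force: [-1.6, -0.5, -0.0]
grip_width: 0.0006
```

>>> carry_out(steps=[[[0.2,0,0],0,1],[[0.2,0,0],0,1]])

```text
time: 4.7
position: [0.5391, 0.0324, 0.0698]
tool_rot: [0.998, -0.067, 0.011, -0.002]
ft_force: [-2.3, 0.2, 0.1]
grip_width: 0.0008
```

>>> carry_out(steps=[[[0.2,0,0],0,1],[[0.2,0,0],0,1]])

```text
time: 4.9
position: [0.5422, 0.0325, 0.0696]
tool_rot: [0.998, -0.066, 0.009, -0.002]
ft_force: [-5.0, -1.8, 2.4]
grip_width: 0.0003
```

>>> carry_out(steps=[[[0.2,0,0],0,1],[[0.2,0,0],0,1]])

```text
time: 5.1
position: [0.5425, 0.0329, 0.0692]
tool_rot: [0.998, -0.066, 0.005, -0.002]
ft_force: [-5.0, -0.7, 2.9]
grip_width: 0.0003
```

>>> carry_out(steps=[[[-1,0.1,0],0,1],[[-1.5,0.2,0],0,1],[[-1,0,3],0,1],[[0,0,4.5],0,1],[[0,0,4.5],0,1],[[0,0,3.5],0,1],[[0,0,0],0,1]])

```text
time: 5.8
position: [0.5097, 0.0367, 0.2295]
tool_rot: [0.998, -0.066, 0.013, -0.003]
ft_force: [0.7, -0.1, -0.5]
grip_width: 0.0003
```

```bash
python3 - <<'E'
from h import *
o=robot.get_obs();print(o['position'],o['ft_force'])
snap('scene','scene4');snap('top','top4'); c=cv2.imread('pics/scene4.png')[180:310,130:300]; t=cv2.imread('pics/top4.png')[170:270,210:340]
cv2.imwrite('pics/d.png',np.hstack([cv2.resize(c,(400,306),interpolation=cv2.INTER_CUBIC),cv2.resize(t,(398,306),interpolation=cv2.INTER_CUBIC)]))
E
```

```text
[0.50974488 0.03674851 0.22945782] [ 0.7243135  -0.133314   -0.49837701]
```

View pics/d.png

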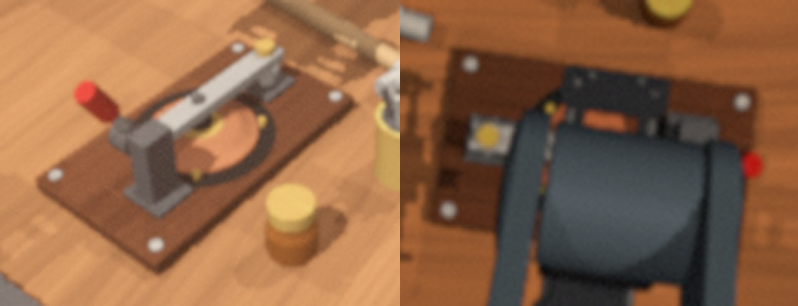

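```bash
python3 - <<'E'
from h import *
s=load('scene4'); t=load('top4')
ctr=np.array([.5634,.0275]); yf=np.array([.139,.990]); xf=np.array([.990,-.139])
pin=ctr-.085*yf; print(pin)
for th in (.1,.2,.3,.4,.5,.6):
    P=np.r_[pin-yf*.085*np.sin(th),.081+.085*np.cos(th)]
    a=proj(s,P)[0];b=proj(t,P)[0]
    print(th,((a-[130,180])*400/170).round(),((b-[210,170])*398/130).round(),P.round(4))
# strap end expected at th=0
P=np.r_[ctr+.1*yf-.179*yf,.064]; print((proj(s,P)[0]-[130,180])*400/170)
for s_,th in [(.068,a) for a in (.3,.5,.7,.9,1.1,1.3,1.5)]:
    u=s_*np.sin(th)-.011*np.cos(th); w=s_*np.cos(th)+.011*np.sin(th)
    print(th,((pin-yf*(u-.0095))*100).round(1),round((.081+w+.022)*100,1))
E
```

```text
[ 0.551585 -0.05665 ]
0.1 [109.  62.] [316. 159.] [ 0.5504 -0.0651  0.1656]
0.2 [101.  68.] [326. 160.] [ 0.5492 -0.0734  0.1643]
0.3 [94. 75.] [336. 162.] [ 0.5481 -0.0815  0.1622]
0.4 [87. 82.] [345. 164.] [ 0.547  -0.0894  0.1593]
0.5 [81. 90.] [353. 165.] [ 0.5459 -0.097   0.1556]
0.6 [75. 99.] [361. 167.] [ 0.5449 -0.1042  0.1512]
[136.00181896 141.88395141]
0.3 [55.2 -5.7] 17.1
0.5 [55. -7.] 16.8
0.7 [54.8 -8.2] 16.2
0.9 [54.6 -9.3] 15.4
1.1 [ 54.5 -10.2] 14.4
1.3 [ 54.4 -10.9] 13.2
1.5 [ 54.4 -11.4] 11.9
```

>>> carry_out(steps=[[[2.2,-3.8,0],0,1],[[2.2,-3.8,-1],0,1],[[0.1,-0.5,-3],0,1],[[0,0,-2],0,1],[[0,0,0],0,1]])

```text
time: 6.4
position: [0.5503, -0.0456, 0.1568]
tool_rot: [0.998, -0.066, 0.005, -0.004]
ft_force: [-0.1, 0.6, 0.6]
grip_width: 0.0005
```

>>> carry_out(steps=[[[0.3,-0.5,0.8],0,1],[[0,-1,0.1],0,1],[[0,-0.8,0],0,1],[[0,-0.6,0],0,1],[[0,0,0],0,1]])

```text
time: 6.9
position: [0.5521, -0.0746, 0.1665]
tool_rot: [0.998, -0.066, 0.004, -0.006]
ft_force: [-0.6, 1.4, 0.5]
grip_width: 0.0005
```

>>> carry_out(steps=[[[-0.1,-0.6,-0.3],0,1],[[-0.1,-0.6,-0.4],0,1],[[-0.1,-0.6,-0.5],0,1],[[0,-0.4,-0.4],0,1]])

```text
time: 7.3
position: [0.5492, -0.0968, 0.1512]
tool_rot: [0.998, -0.065, 0.005, -0.006]
ft_force: [-1.1, 3.6, 1.7]
grip_width: 0.0
```

>>> carry_out(steps=[[[-0.1,-0.5,-0.5],0,1],[[-0.1,-0.4,-0.5],0,1],[[0,-0.4,-0.6],0,1],[[0,-0.3,-0.6],0,1]])

```text
time: 7.7
position: [0.547, -0.1144, 0.1273]
tool_rot: [0.998, -0.065, 0.005, -0.006]
ft_force: [0.5, 2.4, 3.5]
grip_width: 0.0005
```

>>> carry_out(steps=[[[0,-0.1,-0.4],0,1],[[0,0,-0.3],0,1],[[0,0,-0.2],0,1]])

```text
time: 8.0
position: [0.5469, -0.1168, 0.1182]
tool_rot: [0.998, -0.065, 0.004, -0.006]
ft_force: [-4.4, 5.7, 25.0]
grip_width: 0.0004
```

>>> carry_out(steps=[[[0,0,-0.1],0,1]])

```text
time: 8.1
position: [0.5468, -0.1168, 0.1186]
tool_rot: [0.998, -0.065, 0.004, -0.006]
ft_force: [-4.2, 2.8, 13.0]
grip_width: 0.0004
```

>>> carry_out(steps=[[[0,0,1],0,1],[[0,0,3],0,1],[[0,0,4],0,1],[[0,0,4],0,1],[[-3,0,3],0,1],[[-4,0,2],0,1],[[-4,0,0],0,1],[[0,0,0],0,1],[[0,0,0],0,1]])

```text
time: 9.0
position: [0.4366, -0.1229, 0.2969]
tool_rot: [0.998, -0.063, 0.011, 0.003]
ft_force: [0.3, 0.2, 0.5]
grip_width: 0.0004
```

```bash
python3 - <<'E'
from h import *
o=robot.get_obs();print(o['position'],o['ft_force'])
snap('scene','scene5');snap('top','top5'); c=cv2.imread('pics/scene5.png')[180:310,90:300]; t=cv2.imread('pics/top5.png')[120:290,160:390]
cv2.imwrite('pics/e.png',np.vstack([cv2.resize(c,(485,300),interpolation=cv2.INTER_CUBIC),cv2.resize(t,(485,300),interpolation=cv2.INTER_CUBIC)]))
s=load('scene5')
ctr=np.array([.5634,.0275]); yf=np.array([.139,.990]);pin=ctr-.085*yf
for th in (1.3,1.4,1.5): print(th,(proj(s,np.r_[pin-yf*.085*np.sin(th),.081+.085*np.cos(th)])[0]-[90,180])*485/210)
E
```

```text
[ 0.43659664 -0.12285046  0.29691847] [0.3335423  0.16392961 0.45438817]
1.3 [143.58580616 159.64732906]
1.4 [143.55597037 167.87775353]
1.5 [144.33382352 175.60567261]
```

View pics/e.png

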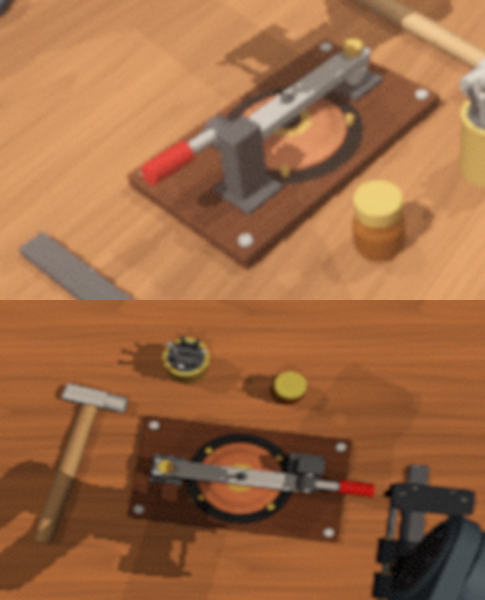

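```bash
python3 -c "
from rig import robot
print(robot.hand_in())"
```

```text
the job is handed in; nothing more can be done
None
```

The disc is clamped: the strap is over it against its stop and the cam lever is fully down. The job was handed in at about 9 s of arm time; the hand-in gives no verdict.

- **Strap:** I pushed it with the closed fingertips from about 0.98 rad. It stopped moving with about 5 N of push, well above its hinge friction. The picture taken before I touched the lever shows its end under the cam against the post.
- **Lever:** I pushed it from about 0.5 rad outward and down until it met a hard stop. The push peaked at 25 N in the readings, and the fingertip height there matches the 1.5 rad stop.
- **Last pictures:** The strap and lever lie in one line over the disc. The lever end is at about 1.45–1.5 rad, as closely as I can read it. The disc, jar, pot, hammer and bar look unmoved by eye.
- **Gripper:** It is well above and clear of everything, with a force reading near zero.

No final check failed. One reading disagreed with its estimate: the strap came to rest with the tool about 6 mm further on than I had worked out. I put that down to assuming the fingers were thicker than they are.

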